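# Pack out the middle bay of the desk riser

## Robot

A 7-joint arm with a two-finger parallel gripper is mounted at the origin on the work surface; the furniture and walls round the work are solid. World frame = base frame: x ahead of the robot, y to its left, z up, the work surface at z = 0. Lengths are in mm, angles in rad, forces in N, time in s.
With the tool pointing down it reaches from about 400 to 850 mm from the base axis. Payload 4.5 kg.
Tool frame: the origin (TCP) lies midway between the tips of the shut fingers; the grasp point (between the pads) lies 19 mm behind it; z points along the fingers, y is the line along which they close (so a half turn about z gives the same grasp; the last joint's range is limited). The gripper opens to 85 mm and grips with 20 to 120 N. Pads are 22 mm wide; open, the fingers measure 114 mm over their backs; the gripper's body (76 mm by 85 mm) begins 54 mm behind the grasp point. The pads swing forward as they close: fully open they stand 13 mm farther back than shut.
Start: joints at [1.203, 0.689, -0.195, 1.565, 0.157, 0.902, -0.215], TCP at [244.454, -575.239, 193.817] pointing down, gripper open.
Joint ranges: [-3.01, 3.01], [-0.46, 2.08], [-1.47, 1.51], [0.13, 2.56], [-1, 4.14], [0.04, 2.09], [-2.66, 2.66]. Speed limits (rad/s): [2.57, 2.57, 3.14, 3.14, 3.14, 3.14, 3.14].

## Interface

Orientations are given as a rotation vector (axis times angle).
In Python, from workcell import monitor, eyes, order gives the robot as it stands.
- The arm moves only by the shell command python3 -m pendant 'ROWS' [OPENING] [FORCE]. ROWS is JSON, a list of rows, each a list of 4 numbers: the shift along the tool's x, y, z in units of 30 mm (1.0 is 30 mm), then the turn about the tool's z in units of 5 degrees (1.0 is 5 degrees). In form: [[x, y, z, roll], ...]. A call has 1 to 12 rows; each row shifts and turns the commanded pose from where the row before left it, along the tool's axes as they then stand; what a row does not reach is not made up. A row lasts 1/12 s, in which the tool goes at most 41.7 mm and 7.16 degrees, less where a joint would pass 70% of its speed; a pose out of reach is approached as far as the arm can. A call is refused whole if a number of a shift passes 1 or a number of a turn 1, either way. A call with a gripper value outside its range is refused whole. OPENING is the closure, from -1 (fully open) to 1 (shut), set as the call begins (- or left out, the last holds). The fingers move at their own pace and stop on an object; FORCE is the grip in N (left out, the last holds). Time passes only in rows, so rows that do not move let the fingers close. It gives the time, the measured TCP pose, the force, the opening and the grip force at its end, in the units of the state.
- monitor.get_state(): the state, without advancing time (a new reading comes with each control period).
- eyes.camera(name): name is "scene" or "side" or "wrist"; returns a dict with "color" (420x560x3 uint8, blue, green, red), "depth" (420x560 float32, mm along the optical axis (not along the pixel's ray), 0 where there is no reading), "camera_matrix" (3x3 intrinsics, pixels), "rvec" (rotation vector, rad) and "tvec" (3), from world to camera coordinates, as OpenCV has them; the wrist camera has in their place "T_tool_cam" (4x4, takes a point from camera to tool coordinates, whose origin is the TCP and whose axes are the flange's). Camera axes: x right, y down, z forward; pixel columns grow to the right and rows downward; lengths in mm; the calibration is good to about 2 mm. A picture is of the moment at which its call begins: read the wrist's pose just before it.
- order.finish_job(): hands the job in; it is judged then, once.
The state is a dict: "time": time; "q": joint angles; "qd": joint speeds; "effort": joint torques, N m; "tcp_pos": TCP position; "tool_rot": TCP orientation; "force": force on the tool from outside, world axes, zero at the start; "torque": the same for the moment, N m; "finger_gap": finger opening in mm; "gripper_force": force on a finger pad.
Only numpy, scipy, OpenCV 4.12 (cv2) and the standard library are available. Lean on these libraries where they do the work, as an engineer would, in place of code of your own. Each camera call takes 0.05 s, during which the arm holds its last target. There are 200 camera calls.

## Task

The low wooden riser's board flexes when the stapler on it is used, so pack out its middle bay. Of the three loose plywood plates, lay the two that together best fill the height of the bay flat on one another, and slide them under the board, lengthwise, all the way in against the stop. Leave the third plate and the other things on the desk where they are.

Things in the scene. Friction and masses are not known exactly. Their poses are not given: they have to be found in the camera images.
- riser: low wooden desk riser, fixed: an 18 mm board, 206 mm wide (own y) and 150 mm deep (own x), its top 57 mm above the desk, on four upright 12 mm ribs that begin 8 mm behind its front edge: three bays, open to the robot. Origin: on the desk, straight below the middle of the board's front edge; own x points into the bays (within 15 degrees of world x), y left, z up.
- bay_stop (a point): middle of the front face of the stop that closes the middle bay, on the desk, 108 mm behind the board's front edge (plates pushed home stand 2 mm proud of that edge); axes as the riser's. The middle bay is 70 mm wide and 39 mm high, from the desk to the board's underside. The side bays are 44 mm wide and stay empty.
- packer_thin: plain plywood plate with visible plies at its edges, 110 mm long (own x) by 60 mm wide (own y) by 12 mm thick, lying flat at the start; origin at the centre of its underside, own z up. Its long axis starts within about 20 degrees of the world x axis. About 71 g. It lies alone on the desk, in one of three places that the three plates swap.
- packer_mid: plain plywood plate with visible plies at its edges, 110 mm long (own x) by 60 mm wide (own y) by 18 mm thick, lying flat at the start; origin at the centre of its underside, own z up. Its long axis starts within about 20 degrees of the world x axis. About 107 g. It lies alone on the desk, in one of three places that the three plates swap.
- packer_thick: plain plywood plate with visible plies at its edges, 110 mm long (own x) by 60 mm wide (own y) by 24 mm thick, lying flat at the start; origin at the centre of its underside, own z up. Its long axis starts within about 20 degrees of the world x axis. About 143 g. It lies alone on the desk, in one of three places that the three plates swap.
- stapler: blue and black stapler, 140 x 34 mm and 53 mm high, lying across the riser's board near its back, its centre line about 125 mm behind the front edge; origin at the centre of its underside, long axis own y. Loose; bystander.
- sticky_notes: yellow pad of sticky notes, 76 x 77 x 22 mm, left of the riser; origin at the centre of its underside. Loose; bystander. (An office chair, higher than the desk, stands off the right-hand edge of the desk: keep the arm clear of it.)
Mind the look-alikes: they are no part of the job. Leave any purple look-alike of the packer_thick alone.

How it is judged (in metres and radians):
At the end, for the whole second after the job is handed in: The 12 mm and the 24 mm plate lie flat on one another (either on top) in the middle bay under the board, lengthwise and home against the stop (each within 6 mm of it), at rest and released (x of packer_thin in the frame of riser between 0.047 and 0.06 m and y of packer_thin in the frame of riser between -0.009 and 0.009 m and z of each of packer_thin, packer_thick in the frame of riser below 0.03 m and angle between the z axis of each of packer_thin, packer_thick and the z axis of riser, either way round below 0.06 rad and linear speed of each of packer_thin, packer_thick below 0.01 m/s and x of packer_thick in the frame of riser between 0.047 and 0.06 m and y of packer_thick in the frame of riser between -0.009 and 0.009 m); the robot touches nothing.
It fails at once if the 18 mm plate is moved by more than 25 mm (distance of packer_mid from where it was at the start of the episode above 0.025 m).
It fails at once if the stapler on the riser or the pad of sticky notes is moved by more than 25 mm (distance of any of stapler, sticky_notes from where it was at the start of the episode above 0.025 m).
It also fails if it takes over 70 s, if anything falls off the work surface, if the arm or the gripper's body presses on something with over 40 N, if the wrist force passes 120 N, or if a joint passes its speed limit or range.

## Working session

There is one attempt and no reset: what is moved stays moved. The work goes in short steps, Python scripts to look and compute and a shell command to move; the robot and the scene stay as the last step left them, time stands still between calls to the robot, and variables do not carry over. Pictures are saved under pics/ and viewed, at most 10 in all, crops included, and the job is handed in when it is done.

```bash
mkdir -p pics; ls
python3 - <<'E'
from workcell import monitor, eyes
import cv2,numpy as np
s=monitor.get_state();print(s)
for n in("scene","side"):
    c=eyes.camera(n);cv2.imwrite(f"pics/{n}0.png",c["color"]);np.savez(f"{n}0.npz",**c)
    print(n,c["camera_matrix"].tolist(),(-cv2.Rodrigues(c["rvec"])[0].T@np.array(c["tvec"]).reshape(3)))
E
```

```text
pics
{'time': 0.0, 'q': array([ 1.20282044,  0.68996938, -0.19448358,  1.56639265,  0.15730356,
        0.90246218, -0.21511098]), 'qd': array([-3.35596063e-04,  2.14478830e-03, -3.93098749e-04,  7.30973344e-05,
        4.69185537e-04, -4.03918995e-04, -6.68424310e-04]), 'effort': array([-4.76242494e-04, -5.39610064e+01, -1.26626126e+00, -1.58543783e+01,
        9.23403888e-03,  9.44174331e-03,  2.26715308e-06]), 'tcp_pos': array([ 244.05537531, -574.58730445,  192.97948088]), 'tool_rot': array([-3.07666433e+00, -6.26608556e-01,  8.12303855e-04]), 'force': array([-0.09573783,  0.01590471, -0.20042279]), 'torque': array([ 0.06938366,  0.06871242, -0.00875073]), 'gripper_force': 0.0, 'finger_gap': 85.26122233031892}
scene [[418.3648377830831, 0.0, 285.1309266545055], [0.0, 418.3648377830831, 213.01362286330263], [0.0, 0.0, 1.0]] [ 52.75742319 359.7193311  793.67513755]
side [[389.3114244574373, 0.0, 279.3323228379258], [0.0, 389.3114244574373, 208.35512036133557], [0.0, 0.0, 1.0]] [ 473.38153971 -657.62617266  602.42361489]
```

View pics/scene0.png

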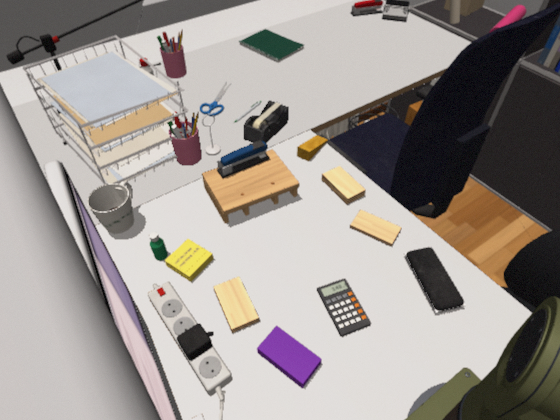

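View pics/side0.png

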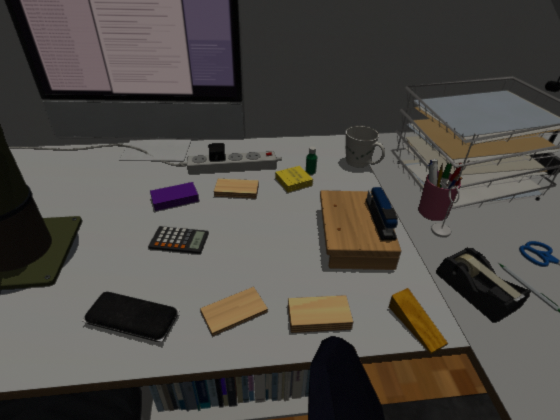

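The scene view shows the plates at about (236,303), (343,184) and (375,228), the riser at (252,183), the pad at (190,260) and a purple decoy at (289,356). In the side view the plates are at (236,188), (234,310) and (320,313), and the riser at (358,228). Next I'll measure them from depth and colour.

```bash
cat > h.py <<'E'
import cv2,numpy as np
def world(c):
    R=cv2.Rodrigues(c["rvec"])[0];t=np.array(c["tvec"]).reshape(3);K=c["camera_matrix"]
    v,u=np.mgrid[:420,:560];d=c["depth"].astype(float)
    P=np.stack([(u-K[0,2])/K[0,0]*d,(v-K[1,2])/K[1,1]*d,d],-1)
    return (P-t)@R
def woodmask(img):
    h=cv2.cvtColor(img,cv2.COLOR_BGR2HSV)
    return cv2.inRange(h,(8,60,60),(24,255,255))
E
python3 - <<'E'
from h import *
for n,seeds in(("scene",[(236,303),(343,184),(375,228),(235,192)]),("side",[(236,186),(234,310),(320,309),(345,225)])):
    c=dict(np.load(n+"0.npz"));W=world(c);m=woodmask(c["color"])
    # desk level
    for s in seeds:
        N,L=cv2.connectedComponents(m);l=L[s[1],s[0]]
        k=(L==l)&(c["depth"]>0)
        p=W[k];z=p[:,2];top=np.percentile(z,80)
        t=p[np.abs(z-np.median(z[z>top-6]))<4]
        r=cv2.minAreaRect(t[:,:2].astype(np.float32))
        ring=cv2.dilate(k.astype(np.uint8),np.ones((15,15)))-cv2.dilate(k.astype(np.uint8),np.ones((5,5)))
        q=W[(ring>0)&(c["depth"]>0)&(m==0)][:,2]
        print(n,s,l,k.sum(),"ztop",t[:,2].mean().round(1),"desk",np.median(q[q<top-5] if (q<top-5).any() else q).round(1),np.round(r[0],1),np.round(r[1],1),round(r[2],1), np.round(cv2.boxPoints(r)).tolist())
E
```

```text
scene (236, 303) 47 1439 ztop 16.4 desk -2.0 [467.7 187. ] [ 59.7 111.1] 80.3 [[408.0, 167.0], [517.0, 148.0], [527.0, 207.0], [418.0, 226.0]]
scene (343, 184) 28 872 ztop 21.7 desk -2.6 [ 605.2 -227.6] [ 63.5 111.7] 88.0 [[548.0, -257.0], [660.0, -261.0], [662.0, -198.0], [550.0, -194.0]]
scene (375, 228) 31 954 ztop 9.7 desk -2.5 [ 451.5 -200.3] [110.4  63.3] 22.4 [[388.0, -192.0], [413.0, -251.0], [515.0, -209.0], [491.0, -150.0]]
scene (235, 192) 27 3444 ztop 55.3 desk -2.3 [728.4 -16.7] [206.4 152.2] 83.0 [[640.0, -110.0], [791.0, -128.0], [816.0, 77.0], [665.0, 95.0]]
side (236, 186) 14 572 ztop 19.4 desk 1.4 [469.6 184.4] [ 62.4 110.6] 81.1 [[410.0, 162.0], [519.0, 145.0], [529.0, 207.0], [420.0, 224.0]]
side (234, 310) 32 1647 ztop 13.2 desk 0.9 [ 453.3 -201.7] [110.   61.7] 22.3 [[391.0, -194.0], [414.0, -251.0], [516.0, -209.0], [492.0, -152.0]]
side (320, 309) 34 1683 ztop 25.2 desk 1.2 [ 607.7 -229.4] [ 61.6 110.1] 88.0 [[552.0, -258.0], [662.0, -262.0], [664.0, -201.0], [554.0, -197.0]]
side (345, 225) 18 3174 ztop 58.3 desk 1.5 [730.9 -18.7] [208.  149.2] 82.7 [[644.0, -112.0], [792.0, -131.0], [818.0, 75.0], [670.0, 94.0]]
```

```bash
cat > go.py <<'E'
import sys,numpy as np
from scipy.spatial.transform import Rotation as Ro
from workcell import monitor
s=monitor.get_state();R=Ro.from_rotvec(s["tool_rot"]).as_matrix();p=np.array(s["tcp_pos"])
yaw=np.degrees(np.arctan2(R[1,0],R[0,0]))
print("t",round(s["time"],2),"tcp",p.round(1),"yaw",yaw.round(2),"tilt",(R[:,2]).round(3),"gap",round(s["finger_gap"],1),"F",np.round(s["force"],1))
if len(sys.argv)>3:
    t=np.array([float(v) for v in sys.argv[1:4]])
    d=R.T@(t-p)/30;print("units",d.round(2))
    if len(sys.argv)>4: 
        y2=float(sys.argv[4]);print("roll",round(-(y2-yaw)/5,2))
        a=np.radians(y2);R2=np.array([[np.cos(a),np.sin(a),0],[np.sin(a),-np.cos(a),0],[0,0,-1]]);print("units after roll",(R2.T@(t-p)/30).round(2))
E
python3 - <<'E'
from h import *
for n in("scene","side"):
    c=dict(np.load(n+"0.npz"));W=world(c)
    for a in range(200,1000,100):
        k=(c["depth"]>0)&(W[...,2]>35)&(W[...,0]>a)&(W[...,0]<a+100)&(W[...,1]<-150)&(W[...,1]>-700)
        p=W[k]
        if len(p)>20: print(n,a,len(p),"ymax",np.percentile(p[:,1],98).round(),"zmax",p[:,2].max().round())
E
python3 go.py 400 -320 200 -2; python3 go.py 606 -228 110 -2
```

```text
scene 400 326 ymax -579.0 zmax 383.0
scene 500 6144 ymax -480.0 zmax 382.0
scene 600 290 ymax -468.0 zmax 192.0
scene 800 124 ymax -151.0 zmax 58.0
scene 900 422 ymax -151.0 zmax 62.0
side 500 4697 ymax -500.0 zmax 384.0
side 700 92 ymax -208.0 zmax 40.0
side 800 375 ymax -153.0 zmax 63.0
side 900 1471 ymax -154.0 zmax 64.0
t 0.1 tcp [ 244.1 -574.6  193.1] yaw 23.03 tilt [-0.001  0.002 -1.   ] gap 85.1 F [ 0.3 -0.4  1.3]
units [ 8.1  -5.78 -0.22]
roll 5.01
units after roll [ 4.9  -8.66 -0.23]
t 0.1 tcp [ 244.1 -574.6  193.1] yaw 23.03 tilt [-0.001  0.002 -1.   ] gap 85.1 F [ 0.3 -0.4  1.3]
units [15.62 -5.91  2.78]
roll 5.01
units after roll [ 11.65 -11.97   2.77]
```

```bash
python3 -m pendant '[[0,0,0,1],[0,-0.9,0,1],[0,-0.9,0,1],[0,-0.9,0,1],[0,-0.9,0,1],[0.5,-1,0,0],[0.7,-1,0,0],[0.8,-1,0,0],[0.9,-1,0,0],[1,-0.5,0,0],[0.9,-0.4,0,0]]' -1 60; python3 go.py 606.5 -228.5 100 -2
```

```text
time: 1.02
tcp_pos: [375.3, -324.9, 193.8]
tool_rot: [-3.14, 0.05, 0.001]
force: [0.5, -0.2, 0.5]
finger_gap: 85.4
gripper_force: 0.0
t 1.02 tcp [ 375.3 -324.9  193.8] yaw -1.83 tilt [-0.     0.001 -1.   ] gap 85.4 F [ 0.5 -0.2  0.5]
units [ 7.6  -3.45  3.13]
roll 0.03
units after roll [ 7.59 -3.48  3.13]
```

```bash
python3 go.py 606.5 -228.5 100 -2
```

```text
t 1.02 tcp [ 375.3 -324.9  193.8] yaw -1.83 tilt [-0.     0.001 -1.   ] gap 85.4 F [ 0.5 -0.2  0.5]
units [ 7.6  -3.45  3.13]
roll 0.03
units after roll [ 7.59 -3.48  3.13]
```

```bash
python3 -m pendant '[[0.9,-0.4,0,0],[0.9,-0.4,0,0],[0.9,-0.4,0,0],[0.9,-0.4,0.4,0],[0.9,-0.4,0.4,0],[0.9,-0.4,0.5,0],[0.9,-0.4,0.6,0],[0.9,-0.4,0.6,0],[0.4,-0.28,0.63,0],[0,0,0,0],[0,0,0,0]]'; python3 go.py 606.5 -228.5 5 -2
python3 - <<'E'
from workcell import eyes
import cv2
cv2.imwrite("pics/w1.png",eyes.camera("wrist")["color"])
E
```

```text
time: 1.93
tcp_pos: [604.4, -229.9, 98.3]
tool_rot: [-3.14, 0.051, 0.005]
force: [-0.8, -0.8, 0.8]
finger_gap: 85.2
gripper_force: 0.0
t 1.93 tcp [ 604.4 -229.9   98.3] yaw -1.87 tilt [-0.003  0.001 -1.   ] gap 85.2 F [-0.8 -0.8  0.8]
units [ 0.08 -0.04  3.11]
roll 0.03
units after roll [ 0.07 -0.05  3.11]
```

View pics/w1.png

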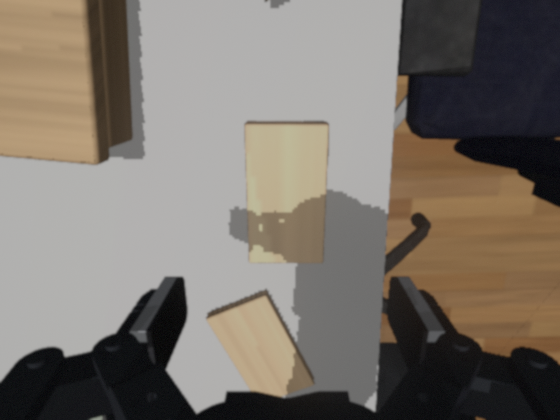

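The wrist view shows the thick plate at (287,192), centred between the fingers (about 185 and 390) and square to them. Next I descend and grip.

```bash
python3 -m pendant '[[0.07,-0.05,0.8,0],[0,0,0.8,0],[0,0,0.8,0],[0,0,0.5,0],[0,0,0.2,0],[0,0,0,0],[0,0,0,0]]'; python3 -m pendant '[[0,0,0,0],[0,0,0,0],[0,0,0,0],[0,0,0,0],[0,0,0,0],[0,0,0,0],[0,0,0,0],[0,0,0,0]]' 1 60; python3 -m pendant '[[0,0,-0.5,0],[0,0,-0.7,0],[0,0,-0.7,0],[0,0,-0.7,0],[0,0,0,0],[0,0,0,0]]';python3 go.py 595.8 -1 60 -7.1
```

```text
time: 2.57
tcp_pos: [607.7, -231.1, 8.3]
tool_rot: [3.14, -0.056, 0.002]
force: [0.6, -0.6, -0.1]
finger_gap: 85.7
gripper_force: 0.0
time: 3.23
tcp_pos: [607.4, -229.7, 6.9]
tool_rot: [3.141, -0.054, -0.0]
force: [-0.4, 0.2, 0.3]
finger_gap: -0.4
gripper_force: 0.0
time: 3.73
tcp_pos: [608.4, -230.1, 86.1]
tool_rot: [3.14, -0.054, 0.004]
force: [-0.5, 0.2, -0.8]
finger_gap: -0.0
gripper_force: 0.0
t 3.73 tcp [ 608.4 -230.1   86.1] yaw -1.98 tilt [ 0.003 -0.001 -1.   ] gap -0.0 F [-0.5  0.2 -0.8]
units [-0.69 -7.62  0.86]
roll 1.02
units after roll [-1.36 -7.53  0.87]
```

The fingers shut on nothing, so I'll take another look.

Run:
```python
from h import *
from workcell import eyes
c=eyes.camera("side");cv2.imwrite("pics/s2.png",c["color"])
w=eyes.camera("wrist");cv2.imwrite("pics/w2.png",w["color"])
print(w["T_tool_cam"].round(3).tolist(),w["camera_matrix"].tolist())
```

```text
[[-0.0, -0.946, -0.325, 83.331], [1.0, -0.001, 0.001, -0.074], [-0.001, -0.325, 0.946, -179.595], [0.0, 0.0, 0.0, 1.0]] [[353.24751435957535, 0.0, 286.72466049118816], [0.0, 353.24751435957535, 206.8169773337943], [0.0, 0.0, 1.0]]
```

View pics/s2.png

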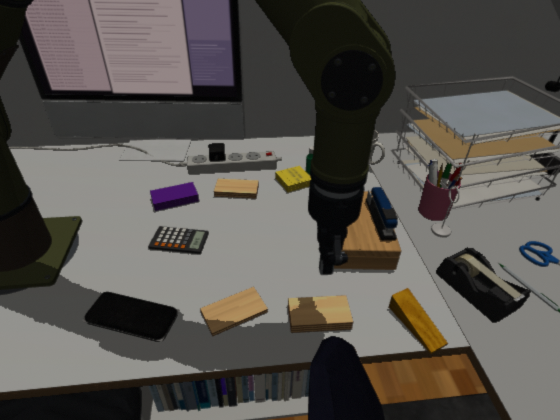

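View pics/w2.png

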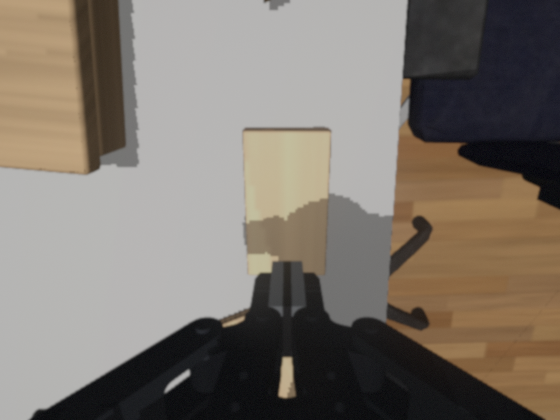

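The side view shows the plate unmoved at (320,313), with the tool tip at (333,265). In the wrist view the shut tips are at (287,270), near the plate's rear edge. I'll check this against the calibration.

Run:
```python
from h import *
from workcell import eyes,monitor
from scipy.spatial.transform import Rotation as Ro
s=monitor.get_state();p=np.array(s["tcp_pos"]);R=Ro.from_rotvec(s["tool_rot"]).as_matrix()
for n in("side","scene"):
    c=eyes.camera(n)
    print(n,"tcp proj",cv2.projectPoints(p.reshape(1,3),c["rvec"],c["tvec"],c["camera_matrix"],None)[0].round(1).ravel())
w=eyes.camera("wrist");K=w["camera_matrix"];T=w["T_tool_cam"]
def pt(u,v):
    d=w["depth"][v,u];q=np.array([(u-K[0,2])/K[0,0]*d,(v-K[1,2])/K[1,1]*d,d,1]);t=(T@q)[:3];return d,t.round(1),(R@t+p).round(1)
for uv in[(287,200),(287,135),(287,250),(200,200),(287,268),(40,80)]:print(uv,*pt(*uv))
c=eyes.camera("side");W=world(c)
for uv in[(333,262),(333,255),(320,309)]:print(uv,W[uv[1],uv[0]].round(1))
```

```text
side tcp proj [321.7 287.8]
scene tcp proj [346.3 163.5]
(287, 200) 251.34885 [ 6.3  0.3 59.7] [ 612.9 -229.9   24.4]
(287, 135) 235.99527 [52.1  0.3 59.2] [ 658.7 -231.5   24.8]
(287, 250) 265.16278 [-33.4   0.3  60.7] [ 573.2 -228.6   23.5]
(200, 200) 278.41998 [ -1.9 -68.2  85.6] [ 607.  -161.2   -1.4]
(287, 268) 148.139 [ 11.    0.1 -47.8] [ 617.7 -230.   131.9]
(40, 80) 194.10675 [  86.3 -135.4   26.8] [697.5 -97.   57.3]
(333, 262) [ 599.1 -290.   210.6]
(333, 255) [ 601.4 -278.9  213. ]
(320, 309) [ 608.9 -228.6   24.8]
```

Run:
```python
from h import *
from workcell import eyes,monitor
from scipy.spatial.transform import Rotation as Ro
s=monitor.get_state();p=np.array(s["tcp_pos"]);R=Ro.from_rotvec(s["tool_rot"]).as_matrix();print(p,s["finger_gap"])
for n in("side","scene"):
    c=eyes.camera(n);W=(world(c)-p)@R   # tool coords
    k=(c["depth"]>0)&(abs(W[...,0])<45)&(abs(W[...,1])<70)&(W[...,2]<45)&(W[...,2]>-250)
    P=W[k]
    for z in range(-200,45,15):
        q=P[(P[:,2]>=z)&(P[:,2]<z+15)]
        if len(q):print(n,z,len(q),"x",q[:,0].min().round(),q[:,0].max().round(),"y",q[:,1].min().round(),q[:,1].max().round())
w=eyes.camera("wrist");K=w["camera_matrix"];T=w["T_tool_cam"]
for v in range(256,330,8):
    for u in (270,287):
        d=w["depth"][v,u];q=np.array([(u-K[0,2])/K[0,0]*d,(v-K[1,2])/K[1,1]*d,d,1]);print(u,v,(T@q)[:3].round(1))
```

```text
[ 606.69013812 -229.46671493   83.78711246] -0.040376892444431337
side -200 461 x -37.0 35.0 y -7.0 39.0
side -185 432 x -37.0 35.0 y -5.0 39.0
side -170 162 x -35.0 24.0 y 9.0 40.0
side -155 243 x -19.0 20.0 y 7.0 49.0
side -140 352 x -19.0 19.0 y -12.0 63.0
side -125 122 x -17.0 17.0 y -18.0 61.0
side -110 122 x -17.0 18.0 y -45.0 49.0
side -95 63 x -13.0 11.0 y -28.0 36.0
side -80 26 x -11.0 7.0 y -6.0 15.0
side -65 96 x -11.0 11.0 y -6.0 15.0
side -50 32 x -10.0 10.0 y -2.0 13.0
scene -200 208 x -40.0 22.0 y -39.0 25.0
scene -185 205 x -40.0 20.0 y -40.0 23.0
scene -170 89 x -39.0 13.0 y -39.0 12.0
scene -155 125 x -22.0 8.0 y -44.0 29.0
scene -140 243 x -22.0 11.0 y -63.0 60.0
scene -125 182 x -20.0 9.0 y -63.0 59.0
scene -110 141 x -20.0 16.0 y -51.0 50.0
scene -95 124 x -16.0 10.0 y -40.0 38.0
scene -80 39 x -15.0 -3.0 y -15.0 22.0
scene -65 58 x -13.0 6.0 y -16.0 14.0
scene -50 37 x -13.0 5.0 y -14.0 11.0
scene -35 1 x -0.0 -0.0 y -6.0 -6.0
270 256 [-38.7 -12.5  61.4]
287 256 [-38.5   0.3  60.9]
270 264 [-45.3 -12.6  61. ]
287 264 [ 10.5   0.2 -43.4]
270 272 [  6.7  -7.2 -43.6]
287 272 [ 10.7   0.1 -50.7]
270 280 [ 11.2  -6.5 -57.8]
287 280 [ 11.5   0.1 -58.3]
270 288 [ 10.4  -6.4 -62.4]
287 288 [ 11.2   0.1 -63.6]
270 296 [ 11.6  -6.  -69.5]
287 296 [ 10.9   0.1 -68.5]
270 304 [ 10.9  -5.9 -73.5]
287 304 [ 11.4   0.1 -74.2]
270 312 [ 11.8  -5.6 -79.4]
287 312 [  8.    0.1 -74.1]
270 320 [ 11.9  -5.4 -83.8]
287 320 [  4.8   0.1 -74.3]
270 328 [ 11.2  -5.3 -86.8]
287 328 [  1.9   0.1 -74.9]
```

All three views put the real fingertips about 42 mm short of the reported TCP, at tool z ≈ -42. I'll allow for that offset and descend again, watching the force.

```bash
python3 -m pendant '[[0,0,0,0],[0,0,0,0],[0,0,0,0],[0,0,0,0],[0,0,0,0],[0,0,0.7,0],[0,0,0.8,0],[0,0,0.8,0],[0,0,0.7,0],[0,0,0,0],[0,0,0,0]]' -1 60; python3 -m pendant '[[0,0,0.4,0],[0,0,0.4,0],[0,0,0.3,0],[0,0,0,0],[0,0,0,0]]'; python3 go.py 606.5 -228.5 -42
```

```text
time: 5.1
tcp_pos: [606.6, -229.5, -5.8]
tool_rot: [-3.141, 0.054, 0.003]
force: [0.3, 0.3, 0.1]
finger_gap: 85.2
gripper_force: 0.0
time: 5.52
tcp_pos: [606.9, -229.6, -38.7]
tool_rot: [-3.141, 0.054, 0.002]
force: [0.2, -0.3, -0.3]
finger_gap: 85.8
gripper_force: 0.0
t 5.52 tcp [ 606.9 -229.6  -38.7] yaw -1.98 tilt [-0.001  0.    -1.   ] gap 85.8 F [ 0.2 -0.3 -0.3]
units [-0.01 -0.04  0.11]
```

```bash
python3 -m pendant '[[0,0,0.1,0],[0,0,0,0],[0,0,0,0],[0,0,0,0],[0,0,0,0],[0,0,0,0],[0,0,0,0],[0,0,0,0],[0,0,0,0]]' 1 60; python3 -m pendant '[[0,0,-0.5,0],[0,0,-0.7,0],[0,0,-0.8,0],[0,0,0,0],[0,0,0,0]]';python3 go.py 595.8 -1 23 -7.1;  python3 - <<'E'
from h import *
from workcell import eyes,monitor
from scipy.spatial.transform import Rotation as Ro
s=monitor.get_state();p=np.array(s["tcp_pos"]);R=Ro.from_rotvec(s["tool_rot"]).as_matrix()
w=eyes.camera("wrist");K=w["camera_matrix"];T=w["T_tool_cam"]
v,u=np.mgrid[:420,:560];d=w["depth"].astype(float)
P=np.stack([(u-K[0,2])/K[0,0]*d,(v-K[1,2])/K[1,1]*d,d],-1)@T[:3,:3].T+T[:3,3]
m=(woodmask(w["color"])>0)&(d>0)&(abs(P[...,0])<75)&(abs(P[...,1])<45)&(P[...,2]<0)
q=P[m];print("held in tool:",len(q),q.min(0).round(1),q.max(0).round(1),np.median(q,0).round(1))
E
```

```text
time: 6.27
tcp_pos: [607.9, -229.9, -40.6]
tool_rot: [3.141, -0.054, 0.001]
force: [-0.4, -0.1, 5.8]
finger_gap: 58.7
gripper_force: 67.0
time: 6.68
tcp_pos: [608.3, -230.1, 20.4]
tool_rot: [3.14, -0.054, 0.004]
force: [-0.2, 0.8, -1.9]
finger_gap: 58.8
gripper_force: 66.5
t 6.68 tcp [ 608.3 -230.1   20.4] yaw -1.98 tilt [ 0.002 -0.001 -1.   ] gap 58.8 F [-0.2  0.8 -1.9]
units [-0.68 -7.62 -0.09]
roll 1.02
units after roll [-1.36 -7.53 -0.09]
held in tool: 31086 [ -45.5  -33.7 -119.4] [ 55.2  42.3 -43.1] [ 12.6   0.5 -64. ]
```

```bash
python3 -m pendant '[[-0.8,0,0,0.5],[-0.8,0,0,0.5],[-0.8,-0.4,0,0],[0,-1,0,0],[0,-1,0,0],[0,-1,0,0],[0,-1,0,0],[0,-1,0,0],[0,-1,0,0],[0,-0.8,0,0],[0,-0.3,0,0],[0,0,0,0]]';python3 go.py 590.8 -0.4 -38 -7.1
```

```text
time: 7.73
tcp_pos: [562.3, 3.3, 17.8]
tool_rot: [-3.134, 0.182, 0.003]
force: [0.4, -0.7, -0.8]
finger_gap: 58.9
gripper_force: 66.3
t 7.73 tcp [562.3   3.3  17.8] yaw -6.66 tilt [-0.002  0.002 -1.   ] gap 58.9 F [ 0.4 -0.7 -0.8]
units [0.96 0.02 1.86]
roll 0.09
units after roll [0.96 0.   1.86]
```

```bash
python3 -m pendant '[[0.5,0,0.2,0.09],[0.46,0,0.4,0],[0,0,0.4,0],[0,0,0.4,0],[0,0,0.3,0],[0,0,0.15,0],[0,0,0.06,0],[0,0,0,0],[0,0,0,0]]';python3 go.py 590.8 -0.4 -40.5 -7.1
```

```text
time: 8.48
tcp_pos: [591.6, -4.4, -38.1]
tool_rot: [3.135, -0.203, 0.0]
force: [0.1, -0.8, -1.9]
finger_gap: 59.0
gripper_force: 66.3
t 8.48 tcp [591.6  -4.4 -38.1] yaw -7.43 tilt [ 0. -0. -1.] gap 59.0 F [ 0.1 -0.8 -1.9]
units [-0.04 -0.13  0.08]
roll -0.07
units after roll [-0.04 -0.13  0.08]
```

```bash
python3 -m pendant '[[0,-0.12,0.07,-0.07],[0,0,0,0],[0,0,0,0]]';python3 go.py 590.8 -0.4 -40.5 -7.1;python3 -m pendant '[[0,0,0,0],[0,0,0,0],[0,0,0,0],[0,0,0,0],[0,0,-0.6,0],[0,0,-0.8,0],[0,0,-0.8,0],[0,0,-0.8,0],[0,0,0,0],[0,0,0,0]]' -1
python3 - <<'E'
from h import *
from workcell import eyes
c=eyes.camera("wrist");cv2.imwrite("pics/w3.png",c["color"])
E
python3 go.py 452.4 -201 50 22.3
```

```text
time: 8.73
tcp_pos: [592.3, -0.1, -40.2]
tool_rot: [-3.135, 0.192, -0.001]
force: [0.2, -0.3, -1.5]
finger_gap: 58.7
gripper_force: 66.3
t 8.73 tcp [ 5.923e+02 -1.000e-01 -4.020e+01] yaw -7.02 tilt [ 0.001  0.    -1.   ] gap 58.7 F [ 0.2 -0.3 -1.5]
units [-0.05  0.02  0.01]
roll 0.02
units after roll [-0.05  0.02  0.01]
time: 9.57
tcp_pos: [593.3, -0.9, 50.9]
tool_rot: [-3.135, 0.194, -0.005]
force: [-0.3, 0.5, 0.2]
finger_gap: 85.7
gripper_force: 0.0
t 9.62 tcp [592.1  -0.8  49.7] yaw -7.08 tilt [ 0.001  0.    -1.   ] gap 85.7 F [-0.   0.1  0.4]
units [-3.8   7.2  -0.01]
roll -5.88
units after roll [-6.84  4.41 -0.01]
```

View pics/w3.png

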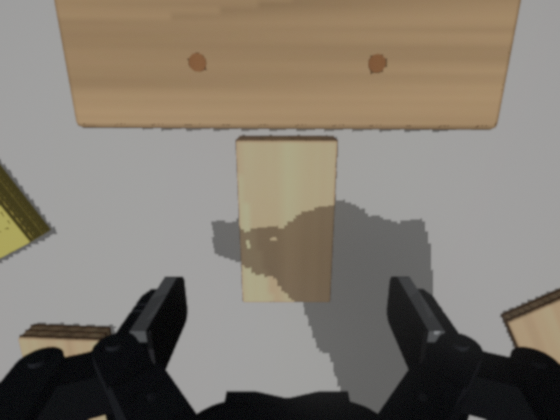

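The wrist view shows the board's front edge from (77,125) to (497,127), middle 287. The placed thick plate is centred at column 287 and square to it. Next is the thin plate.

```bash
python3 -m pendant '[[-0.4,0,0,-1],[-0.4,0,0,-1],[0,0,0,-1],[0,0,0,-1],[0,0,0,-1],[0,0,0,-0.9]]';python3 go.py 452.4 -201 20 22.3
```

```text
time: 10.12
tcp_pos: [567.0, 1.1, 48.1]
tool_rot: [-3.08, -0.617, 0.004]
force: [-0.7, -0.3, 1.0]
finger_gap: 85.5
gripper_force: 0.0
t 10.12 tcp [567.    1.1  48.1] yaw 22.67 tilt [-0.003 -0.    -1.   ] gap 85.5 F [-0.7 -0.3  1. ]
units [-6.12  4.75  0.95]
roll 0.07
units after roll [-6.09  4.78  0.94]
```

```bash
python3 -m pendant '[[-0.87,0.68,0,0.07],[-0.87,0.68,0,0],[-0.87,0.68,0,0],[-0.87,0.68,0,0],[-0.87,0.68,0.1,0],[-0.87,0.68,0.2,0],[-0.87,0.68,0.3,0],[0,0,0.2,0],[0,0,0,0],[0,0,0,0]]';cat > wr.py <<'E'
from h import *
import sys
from workcell import eyes,monitor
from scipy.spatial.transform import Rotation as Ro
s=monitor.get_state();p=np.array(s["tcp_pos"]);R=Ro.from_rotvec(s["tool_rot"]).as_matrix()
w=eyes.camera("wrist");K=w["camera_matrix"];T=w["T_tool_cam"]
if len(sys.argv)>1: cv2.imwrite(sys.argv[1],w["color"])
v,u=np.mgrid[:420,:560];d=w["depth"].astype(float)
P=np.stack([(u-K[0,2])/K[0,0]*d,(v-K[1,2])/K[1,1]*d,d],-1)@T[:3,:3].T+T[:3,3]
Wd=P@R.T+p
m=((woodmask(w["color"])>0)&(d>0)&(abs(P[...,0])<75)&(abs(P[...,1])<50)&(Wd[...,2]>6)&(Wd[...,2]<45)).astype(np.uint8)
N,L,st,_=cv2.connectedComponentsWithStats(m)
for l in np.argsort(-st[1:,4])[:3]+1:
    q=P[L==l];r=cv2.minAreaRect(q[:,:2].astype(np.float32));print("rect tool xy",np.round(r[0],1),np.round(r[1],1),round(r[2],1),"n",len(q),"z world",np.median(Wd[L==l][:,2]).round(1),"tool x/y pct",np.percentile(q[:,0],[1,99]).round(1),np.percentile(q[:,1],[1,99]).round(1))
E
python3 wr.py; python3 go.py 452.4 -201 -43 22.3
```

```text
time: 10.95
tcp_pos: [452.3, -199.3, 24.5]
tool_rot: [-3.082, -0.601, 0.002]
force: [0.1, 0.1, 0.1]
finger_gap: 85.3
gripper_force: 0.0
rect tool xy [-0.6  2.3] [ 59.4 110.8] 89.8 n 17083 z world 11.5 tool x/y pct [-53.2  54.2] [-26.5  30.9]
t 11.0 tcp [ 453.1 -198.6   24.9] yaw 22.16 tilt [-0.     0.001 -1.   ] gap 85.2 F [0.3 0.1 0.6]
units [-0.05  0.07  2.26]
roll -0.03
units after roll [-0.05  0.06  2.26]
```

```bash
python3 -m pendant '[[-0.03,0.07,0.7,0],[0,0,0.7,0],[0,0,0.5,0],[0,0,0.2,0],[0,0,0.16,0],[0,0,0,0],[0,0,0,0]]'; python3 -m pendant '[[0,0,0,0],[0,0,0,0],[0,0,0,0],[0,0,0,0],[0,0,0,0],[0,0,0,0],[0,0,0,0],[0,0,0,0]]' 1 60; python3 -m pendant '[[0,0,-0.5,0],[0,0,-0.7,0],[0,0,-0.8,0],[0,0,-0.7,0],[0,0,0,0],[0,0,0,0]]';python3 go.py 567 1 48 -7.1; python3 wr.py
```

```text
time: 11.58
tcp_pos: [453.3, -201.9, -41.8]
tool_rot: [3.083, 0.603, 0.001]
force: [0.2, -0.2, 0.4]
finger_gap: 85.2
gripper_force: 0.0
time: 12.25
tcp_pos: [453.1, -202.4, -41.1]
tool_rot: [3.083, 0.601, 0.002]
force: [-0.0, 0.6, 7.9]
finger_gap: 58.1
gripper_force: 64.4
time: 12.75
tcp_pos: [453.5, -202.8, 39.9]
tool_rot: [3.082, 0.6, 0.004]
force: [0.2, -0.1, -1.9]
finger_gap: 58.3
gripper_force: 65.0
t 12.75 tcp [ 453.5 -202.8   39.9] yaw 22.05 tilt [ 0.003 -0.001 -1.   ] gap 58.3 F [ 0.2 -0.1 -1.9]
units [ 6.06 -4.87 -0.27]
roll 5.83
units after roll [ 2.92 -7.21 -0.27]
```

```bash
python3 -m pendant '[[0.86,-0.7,0,0],[0.86,-0.7,0,0],[0.86,-0.7,0,0],[0.86,-0.7,0,0],[0.86,-0.7,0,0],[0.86,-0.7,0,0],[0.86,-0.7,0,0],[0,0,0,1],[0,0,0,1],[0,0,0,1],[0,0,0,1],[0,0,0,1]]'; python3 -m pendant '[[0,0,0,0.83],[0,0,0,0],[0,0,0,0]]'; python3 go.py 592 -0.4 10 -7.1
python3 - <<'E'
from h import *
from workcell import eyes,monitor
from scipy.spatial.transform import Rotation as Ro
w=eyes.camera("wrist");K=w["camera_matrix"];T=w["T_tool_cam"]
v,u=np.mgrid[:420,:560];d=w["depth"].astype(float)
P=np.stack([(u-K[0,2])/K[0,0]*d,(v-K[1,2])/K[1,1]*d,d],-1)@T[:3,:3].T+T[:3,3]
m=((woodmask(w["color"])>0)&(d>0)&(abs(P[...,2]+53)<8)&(abs(P[...,0])<80)&(abs(P[...,1])<40))
q=P[m];print(cv2.minAreaRect(q[:,:2].astype(np.float32)),np.percentile(q,[1,50,99],axis=0).round(1))
E
```

```text
time: 13.8
tcp_pos: [563.6, 1.8, 37.1]
tool_rot: [3.14, -0.086, -0.004]
force: [-0.1, -0.6, -1.0]
finger_gap: 58.3
gripper_force: 64.9
time: 14.05
tcp_pos: [563.9, 1.8, 37.6]
tool_rot: [3.135, -0.19, -0.003]
force: [0.1, 0.3, -0.8]
finger_gap: 58.2
gripper_force: 64.9
t 14.05 tcp [563.9   1.8  37.6] yaw -6.95 tilt [-0.002 -0.001 -1.   ] gap 58.2 F [ 0.1  0.3 -0.8]
units [ 0.94 -0.04  0.92]
roll 0.03
units after roll [ 0.94 -0.04  0.92]
((0.7375068664550781, -0.1410675048828125), (109.73799133300781, 61.91318893432617), 0.4290955662727356) [[-49.6 -28.7 -53.8]
 [ 12.1   0.2 -52.5]
 [ 54.9  28.9 -49.5]]
```

```bash
python3 -m pendant '[[0.5,-0.04,0.2,0],[0.44,0,0.4,0],[0,0,0.5,0],[0,0,0.4,0],[0,0,0.2,0],[0,0,0.06,0],[0,0,0,0],[0,0,0,0]]'; python3 go.py 592 -0.4 -17 -7.1
```

```text
time: 14.77
tcp_pos: [592.9, -0.5, -13.8]
tool_rot: [3.136, -0.194, 0.0]
force: [0.5, -0.3, -1.1]
finger_gap: 58.4
gripper_force: 64.9
t 14.77 tcp [ 5.929e+02 -5.000e-01 -1.380e+01] yaw -7.06 tilt [ 0. -0. -1.] gap 58.4 F [ 0.5 -0.3 -1.1]
units [-0.03  0.    0.11]
roll 0.01
units after roll [-0.03  0.    0.11]
```

```bash
python3 -m pendant '[[-0.03,0,0.09,0],[0,0,0,0],[0,0,0,0]]'; python3 -m pendant '[[0,0,0,0],[0,0,0,0],[0,0,0,0],[0,0,0,0],[0,0,-0.6,0],[0,0,-0.8,0],[0,0,-0.6,0],[0,0,0,0],[0,0,0,0]]' -1; python3 wr.py pics/w4.png;python3 go.py
```

```text
time: 15.02
tcp_pos: [592.1, -0.3, -16.5]
tool_rot: [3.136, -0.194, 0.001]
force: [0.3, -0.5, 0.1]
finger_gap: 58.5
gripper_force: 64.9
time: 15.77
tcp_pos: [592.9, -0.3, 44.2]
tool_rot: [-3.135, 0.194, -0.004]
force: [-0.0, -0.3, -0.1]
finger_gap: 85.3
gripper_force: 0.0
rect tool xy [-0.5  0.3] [110.2  59.9] 0.1 n 18283 z world 35.4 tool x/y pct [-53.3  54.2] [-28.5  29. ]
t 15.82 tcp [ 5.919e+02 -3.000e-01  4.320e+01] yaw -7.07 tilt [ 0.  0. -1.] gap 85.2 F [-0.9 -0.2  0.4]
```

View pics/w4.png

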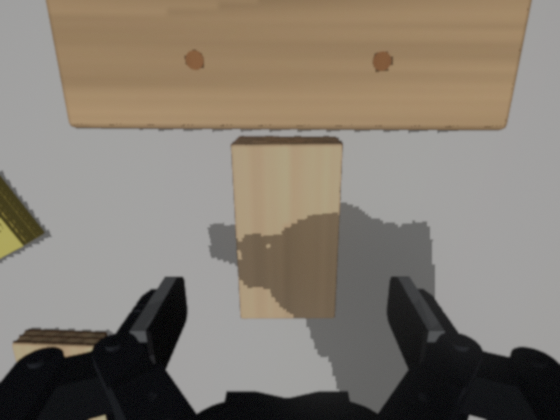

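The wrist view shows the thin plate stacked flush on the thick one, top at 35.4 mm and centred at column 287 in front of the bay. Next I grip both behind the middle and feed them in.

```bash
python3 -m pendant '[[-0.5,0,0.3,0],[-0.5,0,0.6,0],[0,0,0.7,0],[0,0,0.6,0],[0,0,0.4,0],[0,0,0.1,0],[0,0,0,0],[0,0,0,0]]'; python3 -m pendant '[[0,0,0,0],[0,0,0,0],[0,0,0,0],[0,0,0,0],[0,0,0,0],[0,0,0,0],[0,0,0,0],[0,0,0,0]]' 1 40; python3 go.py 626.6 -4.8 -39 -7.1
```

```text
time: 16.48
tcp_pos: [562.5, 3.2, -37.7]
tool_rot: [3.135, -0.194, 0.0]
force: [-0.9, 0.4, 0.1]
finger_gap: 85.5
gripper_force: 0.0
time: 17.15
tcp_pos: [563.1, 3.4, -36.8]
tool_rot: [-3.135, 0.194, -0.003]
force: [-0.8, 0.6, 6.9]
finger_gap: 59.0
gripper_force: 44.7
t 17.15 tcp [563.1   3.4 -36.8] yaw -7.08 tilt [ 0.002  0.    -1.   ] gap 59.0 F [-0.8  0.6  6.9]
units [2.13 0.01 0.08]
roll 0.0
units after roll [2.13 0.01 0.07]
```

```bash
python3 -m pendant '[[0,0,-0.03,0],[0.2,0,0,0],[0.2,0,0,0],[0.2,0,0,0],[0.2,0,0,0],[0.2,0,0,0],[0,0,0,0]]'; python3 -m pendant '[[0.2,0,0,0],[0.2,0,0,0],[0.2,0,0,0],[0.2,0,0,0],[0.2,0,0,0],[0.1,0,0,0],[0,0,0,0],[0,0,0,0]]'; python3 go.py 626.6 -4.8 -39 -7.1
```

```text
time: 17.73
tcp_pos: [592.6, -0.5, -36.8]
tool_rot: [3.136, -0.194, 0.0]
force: [-1.7, -0.1, 4.6]
finger_gap: 59.7
gripper_force: 44.6
time: 18.4
tcp_pos: [623.6, -4.3, -36.7]
tool_rot: [-3.136, 0.194, 0.004]
force: [-3.1, 0.2, 5.6]
finger_gap: 59.7
gripper_force: 44.7
t 18.4 tcp [623.6  -4.3 -36.7] yaw -7.07 tilt [-0.002  0.    -1.   ] gap 59.7 F [-3.1  0.2  5.6]
units [0.1  0.   0.08]
roll 0.01
units after roll [0.1  0.   0.08]
```

```bash
python3 -m pendant '[[0,0,0,0],[0,0,0,0],[0,0,0,0],[0,0,0,0],[-0.5,0,0,0],[-0.7,0,0,0],[-0.7,0,0,0],[-0.4,0,0,0],[0,0,0,0],[0,0,0,0]]' -1; python3 -m pendant '[[0,0,0.03,0],[0,0,0,0],[0,0,0,0],[0,0,0,0],[0,0,0,0],[0,0,0,0]]' 0.3; python3 go.py 640.9 -6.6 -38 -7.1;python3 wr.py pics/w5.png
```

```text
time: 19.23
tcp_pos: [556.8, 4.1, -36.8]
tool_rot: [3.136, -0.194, 0.001]
force: [1.2, 0.5, 0.3]
finger_gap: 85.4
gripper_force: 0.0
time: 19.73
tcp_pos: [556.5, 4.0, -37.8]
tool_rot: [3.136, -0.194, 0.0]
force: [0.7, -0.2, 0.2]
finger_gap: 29.8
gripper_force: 0.0
t 19.73 tcp [556.5   4.  -37.8] yaw -7.08 tilt [ 0. -0. -1.] gap 29.8 F [ 0.7 -0.2  0.2]
units [2.83 0.01 0.01]
roll 0.0
units after roll [2.83 0.   0.01]
rect tool xy [58.7  0.1] [32.7 59.2] 0.2 n 19572 z world 35.4 tool x/y pct [43.2 74.7] [-28.6  28.8]
```

View pics/w5.png

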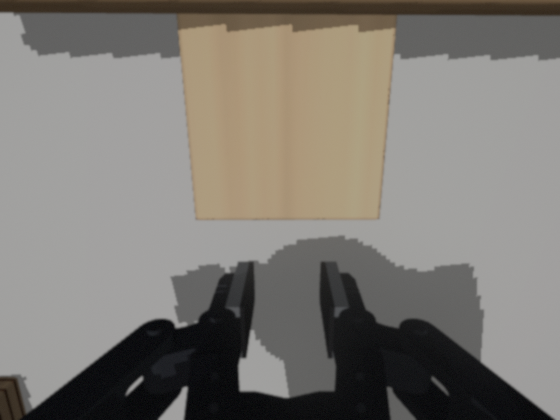

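The wrist view shows the stack half in the bay, its rear edge at row 218 and centred at column 288. The two fingers (about 240 and 335) stand behind it, ready to push.

```bash
python3 -m pendant '[[0.35,0,0,0],[0.35,0,0,0],[0.2,0,0,0],[0.2,0,0,0],[0.2,0,0,0],[0.2,0,0,0],[0.2,0,0,0],[0.2,0,0,0],[0,0,0,0]]'; python3 -m pendant '[[0.15,0,0,0],[0.15,0,0,0],[0.15,0,0,0],[0.15,0,0,0],[0.1,0,0,0],[0,0,0,0],[0,0,0,0]]'; python3 go.py 640.9 -6.6 -38 -7.1
```

```text
time: 20.53
tcp_pos: [610.0, -2.7, -37.8]
tool_rot: [-3.136, 0.194, 0.009]
force: [-2.6, 0.1, 3.5]
finger_gap: 30.3
gripper_force: 2.6
time: 21.12
tcp_pos: [630.2, -5.2, -37.9]
tool_rot: [-3.136, 0.194, 0.011]
force: [-7.0, 1.0, 9.5]
finger_gap: 29.7
gripper_force: 4.8
t 21.12 tcp [630.2  -5.2 -37.9] yaw -7.07 tilt [-0.007  0.    -1.   ] gap 29.7 F [-7.   1.   9.5]
units [0.36 0.   0.  ]
roll 0.01
units after roll [0.36 0.   0.  ]
```

```bash
python3 -m pendant '[[0.1,0,-0.03,0],[0.1,0,0,0],[0,0,0,0],[0,0,0,0]]'; python3 -m pendant '[[0.07,0,0,0],[0.07,0,0,0],[0,0,0,0],[0,0,0,0]]'; python3 wr.py;python3 go.py 640.9 -6.6 -38 -7.1
```

```text
time: 21.45
tcp_pos: [640.9, -6.5, -37.0]
tool_rot: [3.135, -0.194, 0.003]
force: [0.5, -0.5, 0.2]
finger_gap: 30.0
gripper_force: 0.0
time: 21.78
tcp_pos: [642.8, -6.8, -37.2]
tool_rot: [3.135, -0.194, -0.003]
force: [-4.1, 0.1, 1.0]
finger_gap: 29.9
gripper_force: 0.4
rect tool xy [-1.1 15.6] [12.8  1.6] 4.3 n 12 z world 37.4 tool x/y pct [-7.2  5.1] [14.7 16.5]
rect tool xy [ -0.1 -15.7] [1.4 0.2] 64.5 n 4 z world 37.8 tool x/y pct [-0.4  0.2] [-16.3 -15.2]
rect tool xy [  6.  -34.1] [0. 0.] 0.0 n 1 z world 45.0 tool x/y pct [6. 6.] [-34.1 -34.1]
t 21.83 tcp [642.9  -6.8 -37.2] yaw -7.09 tilt [-0.002 -0.    -1.   ] gap 30.0 F [-4.7 -0.4  1.4]
units [-0.07  0.    0.03]
roll 0.0
units after roll [-0.07  0.    0.03]
```

```bash
python3 -m pendant '[[0.06,0,0,0],[0,0,0,0],[0,0,0,0]]'; python3 -m pendant '[[-0.3,0,0,0],[-0.8,0,0,0],[-0.9,0,0,0],[-0.5,0,-0.3,0],[0,0,-0.5,0],[0,0,-0.5,0],[0,0,0,0],[0,0,0,0]]'; python3 go.py
python3 - <<'E'
from h import *
from workcell import eyes,monitor
from scipy.spatial.transform import Rotation as Ro
s=monitor.get_state();p=np.array(s["tcp_pos"]);R=Ro.from_rotvec(s["tool_rot"]).as_matrix()
w=eyes.camera("wrist");K=w["camera_matrix"];T=w["T_tool_cam"];cv2.imwrite("pics/w6.png",w["color"])
v,u=np.mgrid[:420,:560];d=w["depth"].astype(float)
P=np.stack([(u-K[0,2])/K[0,0]*d,(v-K[1,2])/K[1,1]*d,d],-1)@T[:3,:3].T+T[:3,3];W=P@R.T+p
m=(woodmask(w["color"])>0)&(d>0)
b=P[m&(abs(W[...,2]-57)<3)&(abs(P[...,1])<60)];print("board edge x",np.percentile(b[:,0],.5).round(1))
for z in(30,33,36,12,18):
    q=P[(d>0)&(abs(W[...,2]-z)<1.5)&(abs(P[...,1])<45)&(P[...,0]>40)]
    if len(q):print(z,len(q),"x",np.percentile(q[:,0],[1,50]).round(1),"y",np.percentile(q[:,1],[1,99]).round(1))
E
```

```text
time: 22.08
tcp_pos: [642.6, -6.9, -37.5]
tool_rot: [3.135, -0.195, -0.009]
force: [-7.5, 1.1, 2.6]
finger_gap: 30.2
gripper_force: 0.0
time: 22.75
tcp_pos: [573.7, 2.2, 3.0]
tool_rot: [-3.135, 0.194, -0.008]
force: [0.8, -1.1, 0.4]
finger_gap: 30.0
gripper_force: 0.0
t 22.75 tcp [573.7   2.2   3. ] yaw -7.07 tilt [ 0.005 -0.    -1.   ] gap 30.0 F [ 0.8 -1.1  0.4]
board edge x 83.9
30 1 x [80.9 80.9] y [-26.3 -26.3]
33 298 x [80.9 81.3] y [-29.4  30.3]
36 814 x [81.3 82.4] y [-28.4  29.3]
```

View pics/w6.png

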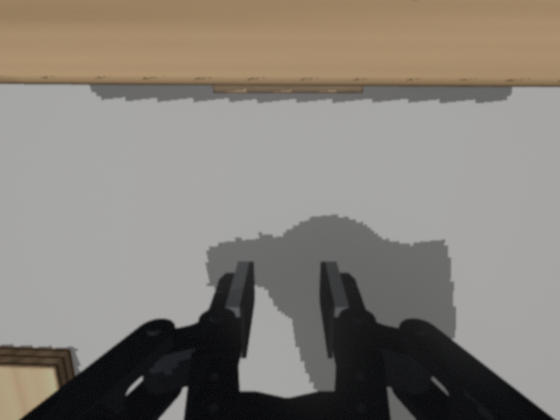

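The wrist view shows the stack's end just proud of the board edge by about 2.5–3 mm (columns 213–363, row 88), centred and square. The lower plate does not stick out beyond the upper one, so I'm handing in.

```bash
python3 -m pendant '[[0,0,-0.5,0],[0,0,-0.5,0],[0,0,0,0],[0,0,0,0],[0,0,0,0],[0,0,0,0]]'; python3 -c "
from workcell import order;print(order.finish_job())"
```

```text
time: 23.3
tcp_pos: [570.5, 2.2, 31.0]
tool_rot: [3.135, -0.194, -0.003]
force: [0.3, 0.5, 0.5]
finger_gap: 29.8
gripper_force: 0.0
the job is handed in; nothing more can be done
None
```

The 12 mm and 24 mm plates are stacked in the middle bay, thin on top, centred and pushed home (about 2.5–3 mm proud of the board edge). The job was handed in at 23.3 s with no verdict returned, and nothing else on the desk was handled.

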